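# Set the length stop and snap its cap on

## Robot

A 7-joint arm with a two-finger parallel gripper is mounted at the origin on a cart in front of the work surface, level with it; the furniture and walls round the work are solid. World frame = base frame: x ahead of the robot, y to its left, z up, the work surface at z = 0. Lengths are in m, angles in rad, forces in N, time in s.
With the tool pointing down it reaches from about 0.425 to 0.875 m from the base axis. Payload 4.7 kg.
Tool frame: the origin (TCP) lies midway between the tips of the shut fingers; the grasp point (between the pads) lies 19 mm behind it (ctrl.grip_point_offset is the distance from the TCP to the grasp point, in m); z points along the fingers, y is the line along which they close (so a half turn about z gives the same grasp; the last joint's range is limited). The gripper opens to 87 mm and grips with 3 to 60 N. Pads are 19 mm wide; open, the fingers measure 117 mm over their backs; the gripper's body (75 mm by 190 mm) begins 51 mm behind the grasp point.
Start: joints at [-1.333, 0.321, -0.07, 1.45, 0.023, 1.371, -0.057], TCP at [0.144, 0.634, 0.195] pointing down, gripper open.
Joint ranges: [-2.86, 2.86], [-0.3, 2.09], [-1.38, 1.24], [0.06, 2.45], [-1.56, 4.7], [0.09, 2.05], [-2.69, 2.69]. Speed limits (rad/s): [2.57, 2.57, 3.14, 3.14, 3.14, 3.14, 3.14].

## Interface

Orientations are given as a rotation vector (axis times angle).
In Python, from bench import ctrl gives the robot as it stands.
- The arm moves only by the tool move_arm, never from a script. Its argument "increments" is text: rows parted by semicolons, each of 7 numbers parted by spaces: the shift along the world's x, y, z in mm, then the turn, a rotation vector about the world's x, y, z in degrees, then the closure in counts, from 0 (fully open) to 255 (shut). A call has exactly 8 rows; each row shifts and turns the commanded pose from where the row before left it; what a row does not reach is not made up. A row lasts 1/12 s, in which the tool goes at most 41.7 mm and 7.16 degrees, less where a joint would pass 70% of its speed; a pose out of reach is approached as far as the arm can. A call with a gripper value outside its range is refused whole. The fingers move at their own pace and stop on an object; "grip_force" is the grip in N (left out, the last holds). Time passes only in rows, so rows that do not move let the fingers close, or fill a call up. It gives the time, the measured TCP pose, the force, the opening and the grip force at its end, in the units of the state.
- ctrl.get_state(): the state, without advancing time (a new reading comes with each control period).
- ctrl.get_image(name): name is "scene" or "top" or "wrist"; returns a dict with "frame" (480x640x3 uint8, red, green, blue), "depth" (480x640 float32, m along the optical axis (not along the pixel's ray), 0 where there is no reading), "fx", "fy", "cx", "cy" (pixels), "position" and "orientation" of the camera in the world. Camera axes: x right, y down, z forward; pixel columns grow to the right and rows downward; lengths in m; the calibration is good to about 2 mm. A picture is of the moment at which its call begins.
- ctrl.close_job(): hands the job in; it is judged then, once.
Trained networks look in a picture, given as the dict that the camera call returned (one of the last four; its "shot" number tells which), for a name from the list of things; names that differ only in an ending like _2 or _b are one class to them, and where a whole thing is asked for, a point or a joint stands for the part that bears it (a point fixed in the world has none). Each returns a list of dicts, best first, with "score" (0 to 1); they miss things now and then, are a little off and sometimes report something else, mostly with a low value. They report only what shows in the picture. A call takes as long as a camera call. They do not tell look-alikes from the thing itself.
- ctrl.find_in(target, picture): "centre" ([x, y, z] in m, in world coordinates, good to about 4 mm: the middle of the surface that is visible of it).
- ctrl.silhouettes(target, picture): "region" (480x640 bool, what is visible of it).
The state is a dict: "time": time; "joint_positions": joint angles; "qd": joint speeds; "joint_torque": joint torques, N m; "position": TCP position; "tool_rot": TCP orientation; "ft_force": force on the tool from outside, world axes, zero at the start; "torque": the same for the moment, N m; "grip_width": opening from 0.0 (shut) to 1.0 (fully open); "grip_force": force on a finger pad.
Only numpy, scipy, OpenCV 4.12 (cv2) and the standard library are available. Lean on these libraries where they do the work, as an engineer would, in place of code of your own. Each camera call takes 0.05 s, during which the arm holds its last target. There are 200 camera calls.

## Task

Slide the stop along its rail until its pointer lines up with the blade of the steel index clip on the rail's front edge. Then fetch the small hat-shaped snap cap, press it straight down over the stop's stud until it clicks, and keep pressing it firmly all the way down against the sprung washer. Finish while still holding the cap pressed down, with the stop still at the clip.

Things in the scene. Friction and masses are not known exactly. Their poses are not given: they have to be found in the camera images.
- stop_rail: aluminium length-stop rail fixed to the worktop, 50 x 290 x 14 mm, with a black end block at each end; origin at the centre of its underside, its y axis along the track, its -x side is the front edge (towards the robot). A mitre saw stands between the rail and the cap: its table's front grip, 70 mm high, reaches forward to 0.29 m before the saw's centre, and the tall saw head stands behind; carry things past in front of the head
- index_clip: small fixed steel clip on the rail's front edge with an upright blade 3 x 4 x 28 mm (4 mm along the rail); origin at the foot of the blade, on the worktop, 40 mm in front of the rail's centre line; axes parallel to the rail's
- stop (a joint): travel of the grey sliding stop along the rail's +y axis, m, 0 to 0.13; it stays where it is left (about 4 N of friction)
- stop_pointer (a point): tip of the small pointer, 4 mm wide, on the front edge of the stop; directly in line with the stud's axis along the rail; the stop is at the clip when this pointer and the blade have the same place along the rail
- stop_grip (a point): centre of the top of the stop's upright thumb grip: 16 mm thick across the rail, 24 mm long along it, 34 mm tall above the stop's plate (its top 64 mm above the worktop); 65 mm from the stud, on the -y side. The plate is 60 mm wide, 120 mm long along the rail, its upper face 30 mm above the worktop
- stud_seat (a point): point on the stud's axis at the plate's upper face, 30 mm above the worktop. The steel stud is 21 mm in diameter, 22 mm tall above this point, tapered at the top, with four sprung catches 9.5 mm above the seat that reach out to 16 mm from the axis; round its foot a sprung washer, 44 mm in diameter, stands 3 mm proud of the plate
- washer (a joint): how far the sprung washer is pressed down, m: 0 free, 0.003 when level with the plate (about 8 N of push), where the cap's brim meets the plate. The cap meets the catches with its underside 13 mm above the seat, needs about 8 to 12 N to pass them, clicks about 9 to 6 mm above it, then the force drops away; fully down its underside is level with the seat. Let go, it rises about 2 mm
- snap_cap: loose black plastic cap like a small hat, 36 mm tall, about 60 g, standing open side down on the worktop: round crown 42 mm in diameter above a flat brim 52 mm in diameter and 4 mm thick; origin at the centre of its underside, z up. The hole in the brim is 25 mm in diameter; the hollow above it is 34 mm wide and reaches 28 mm up from the underside
There are look-alikes about, which are no part of the job. Of the things like the snap_cap, leave any that is pink or purple; of the rest the smaller one is meant.

How it is judged:
On the way, in this order (a step that is already met when the one before it is completed fails the run):
1. the stop's pointer is at the index clip, within 5 mm, and the cap is not yet on the stud (y of stop_pointer in the frame of index_clip between -0.005 and 0.005 m and distance between snap_cap and stud_seat above 0.04 m), for 0.2 s.
2. the cap has clicked past the catches of the stud, with the stop at the clip (z of snap_cap in the frame of stud_seat below 0.004 m and horizontal distance between snap_cap and stud_seat below 0.004 m and y of stop_pointer in the frame of index_clip between -0.005 and 0.005 m), for 0.2 s.
At the end, for the whole second after the job is handed in: pointer within 5 mm of the clip along the rail; cap upright on the stud (4 mm, 0.12 rad), underside under 1.5 mm above the plate, at rest; washer pressed down more than 2 mm; fingers still on the cap with more than 2 N (y of stop_pointer in the frame of index_clip between -0.005 and 0.005 m and z of snap_cap in the frame of stud_seat below 0.0015 m and horizontal distance between snap_cap and stud_seat below 0.004 m and angle between snap_cap's own z axis and vertical below 0.12 rad and value of joint washer above 0.002 m and contact force between the fingers and snap_cap above 2 N and linear speed of snap_cap below 0.02 m/s); the arm keeps its last pose, push and grip.
It also fails if it takes over 59 s, if anything falls off the work surface, if the arm or the gripper's body presses on something with over 40 N, if the wrist force passes 120 N, or if a joint passes its speed limit or range.

## Working session

There is one attempt and no reset: what is moved stays moved. The work goes in short steps, Python scripts to look and compute and a tool call to move; the robot and the scene stay as the last step left them, time stands still between calls to the robot, and variables do not carry over. Pictures are saved under pics/ and viewed, at most 10 in all, crops included, and the job is handed in when it is done.

Besides the shell and the picture viewer there is one more tool, called after "Emit:" by a JSON object that holds its "fn" and its "kwargs", one argument or row to a line. move_arm: Moves the arm, as the interface text tells. Its arguments: {"type":"object","properties":{"increments":{"type":"string"},"grip_force":{"type":"number"}},"required":["increments"]}

```bash
mkdir -p pics; ls
cat > h.py <<'E'
import numpy as np, cv2
from scipy.spatial.transform import Rotation as R
from bench import ctrl
def rot(o):
    o=np.array(o,float)
    if o.shape==(3,3): return o
    return R.from_rotvec(o).as_matrix() if o.size==3 else R.from_quat(o).as_matrix()
def cloud(im):
    d=im["depth"]; v,u=np.mgrid[:480,:640]
    p=np.stack([(u-im["cx"])/im["fx"]*d,(v-im["cy"])/im["fy"]*d,d],-1)
    return p@rot(im["orientation"]).T+np.array(im["position"])
def proj(im,P):
    q=(np.array(P)-np.array(im["position"]))@rot(im["orientation"])
    return np.array([im["fx"]*q[0]/q[2]+im["cx"],im["fy"]*q[1]/q[2]+im["cy"]])
def save(n,f): cv2.imwrite("pics/"+n,f[:,:,::-1])
E
python3 - <<'E'
from h import *
s=ctrl.get_state();print({k:np.round(v,3) for k,v in s.items()})
for c in ["scene","top"]:
    im=ctrl.get_image(c)
    print(c,np.round(im["position"],3),im["orientation"])
    save(c+"0.png",im["frame"])
    for t in ["snap_cap","stop_rail","index_clip","stop","stop_pointer","stop_grip","stud_seat","washer"]:
        for r in ctrl.find_in(t,im)[:4]:
            print(t,np.round(r["centre"],3),round(r["score"],2),np.round(proj(im,r["centre"])))
E
```

```text
pics
{'time': np.float64(0.0), 'joint_positions': array([-1.333,  0.322, -0.07 ,  1.452,  0.023,  1.371, -0.057]), 'qd': array([ 0.   ,  0.001, -0.   ,  0.   ,  0.001,  0.   , -0.   ]), 'joint_torque': array([-0.0000e+00, -4.9131e+01, -4.0400e-01, -3.1251e+01, -6.4000e-02,
        4.4000e-02,  0.0000e+00]), 'position': array([0.144, 0.633, 0.193]), 'tool_rot': array([-3.510e-01, -3.122e+00,  3.000e-03]), 'ft_force': array([-0.141, -0.075, -0.038]), 'torque': array([ 0.046, -0.02 ,  0.045]), 'grip_force': np.float64(0.0), 'grip_width': np.float64(0.996)}
scene [-0.353  1.291  1.055] [-0.82355114  2.41013334 -1.25101692]
snap_cap [0.432 0.63  0.03 ] 0.98 [227. 350.]
snap_cap [0.542 0.655 0.039] 0.9 [187. 334.]
snap_cap [0.487 0.368 0.034] 0.55 [282. 284.]
stop_rail [ 0.551 -0.136  0.02 ] 0.88 [368. 201.]
stop [ 0.552 -0.191  0.033] 0.57 [377. 191.]
stop_pointer [ 0.557 -0.193  0.032] 0.8 [376. 191.]
stop_grip [ 0.553 -0.192  0.029] 0.83 [377. 192.]
stud_seat [ 0.555 -0.188  0.035] 0.74 [376. 191.]
top [0.366 0.191 1.41 ] [-2.18939305  2.17326604 -0.13373554]
snap_cap [0.552 0.641 0.05 ] 0.86 [164. 222.]
snap_cap [0.497 0.354 0.036] 0.7 [258. 241.]
snap_cap [0.444 0.248 0.052] 0.63 [292. 258.]
snap_cap [0.436 0.618 0.036] 0.62 [172. 260.]
stop_rail [ 0.557 -0.15   0.024] 0.68 [419. 224.]
stop [ 0.565 -0.191  0.025] 0.8 [431. 222.]
stop_pointer [ 0.568 -0.191  0.028] 0.69 [432. 221.]
stop_grip [ 0.563 -0.196  0.03 ] 0.62 [434. 222.]
stud_seat [ 0.565 -0.193  0.03 ] 0.65 [433. 221.]
washer [ 0.566 -0.168  0.035] 0.43 [425. 221.]
```

View pics/top0.png

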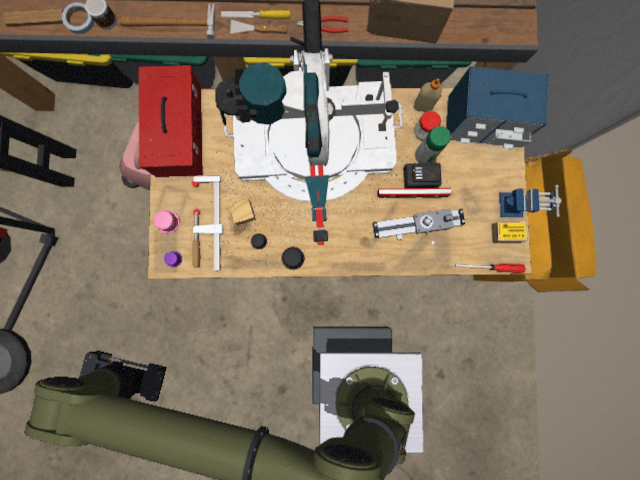

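Run:
```python
from h import *
t=cv2.imread("pics/top0.png");s=cv2.imread("pics/scene0.png")
a=cv2.resize(t[180:300,130:330],(800,480),interpolation=3)[:300]
a=cv2.resize(t[195:285,140:320],(600,300),interpolation=3)
b=cv2.resize(s[260:380,150:350],(600,300),interpolation=2)
cv2.imwrite("pics/caps.png",np.vstack([a,b]))
```

```text
(no output)
```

View pics/caps.png

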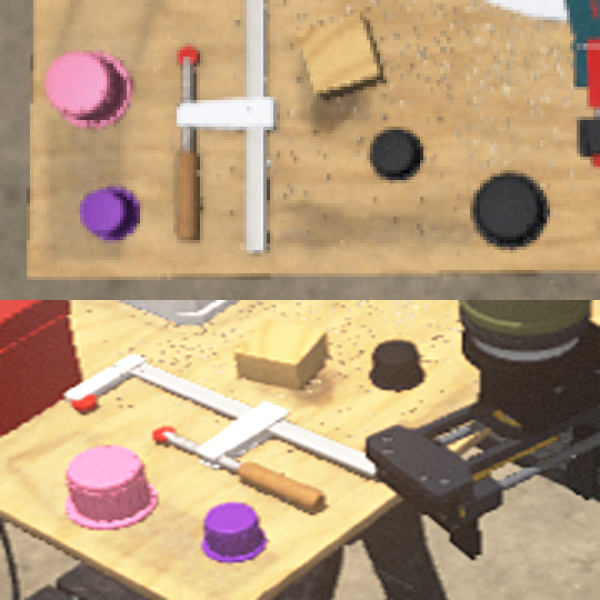

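Candidates for the cap in the top view are pink (164,222), purple (172,260), small black (258,241) and large black (292,258). I choose the small black one, at about (0.497, 0.354), and the crop confirms it is smaller than the other black one. The rail is at (377–463, 229–215).

I'll move over the cap now, turning the tool so the fingers close across the rail.

Emit:
{"fn": "move_arm", "kwargs": {
  "increments": "33 -26 10 0 0 -4.2 0;33 -26 10 0 0 -4.2 0;33 -26 10 0 0 -4.2 0;33 -26 10 0 0 -4.2 0;33 -26 10 0 0 -4.2 0;33 -26 10 0 0 -4.2 0;33 -26 10 0 0 -4.2 0;33 -26 10 0 0 -4.2 0",
  "grip_force": 10
}}

```text
time: 1.57
position: [0.4003, 0.4317, 0.2726]
tool_rot: [1.243, 2.885, 0.001]
ft_force: [0.5, -0.0, -0.1]
grip_width: 1.001
grip_force: 0.0
```

```bash
cat >> h.py <<'E'
def look(n,ts,cam="wrist"):
    im=ctrl.get_image(cam); save(n,im["frame"]); s=ctrl.get_state()
    print("t",round(float(s["time"]),2),"tcp",np.round(s["position"],4),np.round(s["tool_rot"],3),"q",np.round(s["joint_positions"],2),"cam",np.round(im["position"],3))
    for t in ts:
        for r in ctrl.find_in(t,im)[:4]:
            print(t,np.round(r["centre"],4),round(r["score"],2),np.round(proj(im,r["centre"])))
    return im
E
python3 - <<'E'
from h import *
look("w1.png",["snap_cap"])
E
```

```text
t 1.62 tcp [0.4103 0.4241 0.275 ] [1.264 2.867 0.003] q [-1.02  0.16  0.19  1.49 -0.02  1.49 -0.09] cam [0.353 0.482 0.464]
snap_cap [0.5472 0.6425 0.0502] 0.84 [541. 158.]
snap_cap [0.4378 0.6224 0.036 ] 0.75 [460. 103.]
snap_cap [0.4493 0.2484 0.0526] 0.73 [251. 332.]
snap_cap [0.4872 0.3676 0.0331] 0.61 [336. 283.]
```

Emit:
{"fn": "move_arm", "kwargs": {
  "increments": "6 -34 0 0 0 -4.2 0;6 -34 0 0 0 -4.2 0;6 -34 0 0 0 -4.2 0;6 -34 0 0 0 -4.2 0;6 -34 0 0 0 -4.2 0;6 -34 0 0 0 -4.2 0;6 -34 0 0 0 -4.2 0;6 -34 0 0 0 -4.2 0"
}}

```text
time: 2.33
position: [0.447, 0.1596, 0.272]
tool_rot: [2.023, 2.403, 0.001]
ft_force: [0.8, -0.8, 0.2]
grip_width: 0.999
grip_force: 0.0
```

Run:
```python
from h import *
look("w2.png",["snap_cap"])
```

```text
t 2.38 tcp [0.4491 0.151  0.2725] [ 2.038e+00  2.387e+00 -2.000e-03] q [-0.81 -0.11  0.39  1.76  0.04  1.48 -0.26] cam [0.435 0.228 0.463]
snap_cap [0.4959 0.3537 0.037 ] 0.6 [396.  34.]
snap_cap [0.4453 0.2496 0.0503] 0.58 [333. 125.]
```

Emit:
{"fn": "move_arm", "kwargs": {
  "increments": "4 -39 0 0 0 0 0;4 -39 0 0 0 0 0;4 -39 0 0 0 0 0;4 -39 0 0 0 0 0;4 -39 0 0 0 0 0;4 -39 0 0 0 0 0;8 -20 0 0 0 0 0;8 -10 0 0 0 0 0"
}}

```text
time: 3.1
position: [0.487, -0.1067, 0.2724]
tool_rot: [2.024, 2.4, 0.002]
ft_force: [0.8, 0.8, -1.1]
grip_width: 1.0
grip_force: 0.0
```

Run:
```python
from h import *
T=["stop_rail","index_clip","stop","stop_pointer","stop_grip","stud_seat","washer"]
im=look("w3.png",T)
np.savez("w3.npz",**{k:np.array(im[k]) for k in ["frame","depth","fx","fy","cx","cy","position","orientation"]})
```

```text
t 3.15 tcp [ 0.4883 -0.1069  0.2722] [2.023e+00 2.399e+00 1.000e-03] q [-0.6  -0.07  0.73  1.71  0.05  1.48  0.3 ] cam [ 0.475 -0.038  0.464]
stop_rail [ 0.5534 -0.1282  0.0171] 0.73 [368. 224.]
index_clip [ 0.5151 -0.0915  0.01  ] 0.54 [344. 191.]
stop [ 0.5582 -0.1745  0.0284] 0.7 [366. 261.]
stop_pointer [ 0.5603 -0.1779  0.0294] 0.9 [367. 264.]
stop_grip [ 0.5605 -0.1726  0.0311] 0.98 [368. 261.]
stud_seat [ 0.5624 -0.1732  0.0313] 0.94 [370. 262.]
washer [ 0.5621 -0.168   0.0307] 0.72 [370. 258.]
```

View pics/w3.png

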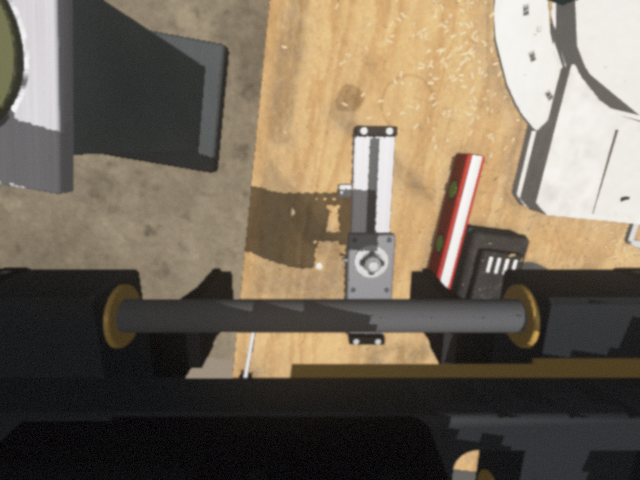

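The wrist view shows the rail upright in the picture, the stud at (372,262) and the clip at (345,189). The thumb grip is hidden behind the gripper. I'll measure from the depth data and go closer for a second view.

Emit:
{"fn": "move_arm", "kwargs": {
  "increments": "4 -6 -16 0 0 0 0;4 -6 -16 0 0 0 0;4 -6 -16 0 0 0 0;4 -6 -16 0 0 0 0;4 -6 -16 0 0 0 0;4 -6 -16 0 0 0 0;4 0 -16 0 0 0 0;0 0 0 0 0 0 0"
}}

```text
time: 4.17
position: [0.5133, -0.1377, 0.1568]
tool_rot: [-2.016, -2.404, 0.005]
ft_force: [-0.8, 0.9, -0.8]
grip_width: 0.997
grip_force: 0.0
```

Run:
```python
from h import *
T=["index_clip","stop_pointer","stop_grip","stud_seat","washer"]
im=look("w4.png",T)
np.savez("w4.npz",**{k:np.array(im[k]) for k in ["frame","depth","fx","fy","cx","cy","position","orientation"]})
for n in ["w3.npz","w4.npz"]:
    m=dict(np.load(n)); P=cloud(m); ok=(m["depth"]>.05)&(abs(P[...,0]-.555)<.08)&(abs(P[...,1]+.16)<.2)
    for lo,hi,nm in [(.024,.031,"plate"),(.009,.02,"rail"),(.044,.06,"stud")]:
        k=ok&(P[...,2]>lo)&(P[...,2]<hi)
        if nm=="stud":k&=P[...,1]>-.21
        l,c=cv2.connectedComponents(k.astype(np.uint8));
        if l<2: continue
        b=1+np.argmax(np.bincount(c[c>0])[1:]); q=P[c==b]; 
        (ce,wh,an)=cv2.minAreaRect((q[:,:2]*1000).astype(np.float32))
        print(n,nm,len(q),np.round(ce),np.round(wh),round(an,1),"z",np.round(np.median(q[:,2]),4),"mean",np.round(q.mean(0),4))
```

```text
t 4.22 tcp [ 0.5139 -0.1378  0.1584] [-2.017 -2.405  0.003] q [-0.53  0.11  0.8   1.81 -0.08  1.26  0.46] cam [ 0.502 -0.069  0.348]
index_clip [ 0.5628 -0.17    0.0286] 0.7 [367. 263.]
index_clip [ 0.516  -0.0906  0.0109] 0.55 [333. 169.]
stop_pointer [ 0.5612 -0.1745  0.0273] 0.88 [364. 266.]
stop_grip [ 0.5619 -0.1676  0.0308] 0.98 [367. 261.]
stud_seat [ 0.5649 -0.1709  0.03  ] 0.59 [369. 265.]
washer [ 0.5611 -0.1682  0.0302] 0.77 [366. 261.]
w3.npz plate 421 [538. -13.] [50. 10.] 9.6 z 0.0273 mean [ 0.538  -0.0133  0.0274]
w3.npz rail 3987 [540. -77.] [ 69. 128.] 8.7 z 0.0152 mean [ 0.5466 -0.0768  0.0151]
w3.npz stud 254 [ 564. -171.] [21. 22.] 52.4 z 0.0502 mean [ 0.5627 -0.1695  0.0499]
w4.npz plate 935 [ 560. -172.] [66. 71.] 9.0 z 0.0303 mean [ 0.5505 -0.1603  0.0298]
w4.npz rail 7587 [539. -79.] [ 69. 123.] 9.0 z 0.0152 mean [ 0.5466 -0.0759  0.0151]
w4.npz stud 473 [ 564. -170.] [23. 21.] 57.5 z 0.0505 mean [ 0.5626 -0.1693  0.05  ]
```

View pics/w4.png

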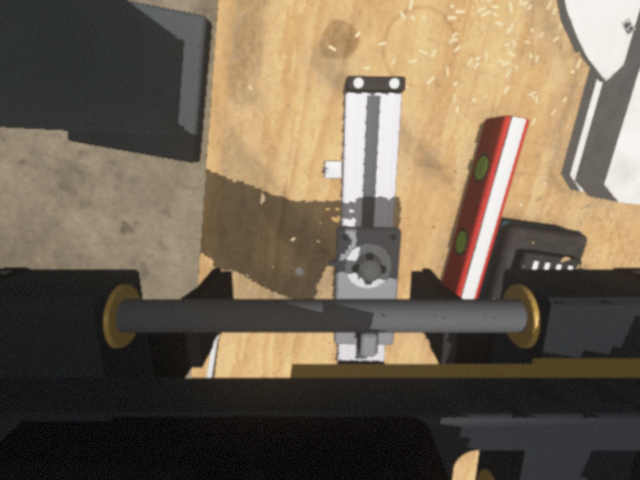

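Run:
```python
from h import *
a=np.radians(9.05); ex=np.array([np.cos(a),np.sin(a)]); ey=np.array([-np.sin(a),np.cos(a)]); S=np.array([.5635,-.170])
for n in ["w3.npz","w4.npz"]:
    m=dict(np.load(n)); P=cloud(m); A=(P[...,:2]-S)@ex*1000; B=(P[...,:2]-S)@ey*1000; Z=P[...,2]*1000
    ok=m["depth"]>.05
    k=ok&(A<-27)&(A>-55)&(B>-80)&(B<150)&(Z>6)
    l,c,st,_=cv2.connectedComponentsWithStats(k.astype(np.uint8))
    for i in range(1,l):
        q=c==i
        if q.sum()>3: print(n,q.sum(),"A",A[q].min().round(1),A[q].max().round(1),"B",B[q].min().round(1),B[q].max().round(1),B[q].mean().round(1),"Z",Z[q].min().round(1),Z[q].max().round(1),st[i])
    k=ok&(abs(A)<35)&(Z>56)&(Z<72)&(B<-30)&(B>-110)
    if k.any(): print("grip",k.sum(),np.percentile(A[k],[2,50,98]).round(1),np.percentile(B[k],[2,50,98]).round(1),np.median(Z[k]).round(1))
    for lo,hi in [(13,18),(28,33)]:
        k=ok&(abs(A)<45)&(Z>lo)&(Z<hi)&(B>-40)&(B<140); print(lo,np.percentile(A[k],[2,98]).round(1))
    save(n[:2]+"c.png",cv2.resize(m["frame"][120:220,290:440],(750,500),interpolation=cv2.INTER_CUBIC))
```

```text
w3.npz 162 A -43.3 -27.0 B 78.5 94.0 86.6 Z 8.8 29.8 [338 184  14  13 162]
w3.npz 211 A -36.9 -27.0 B -58.6 33.7 -7.0 Z 20.2 33.1 [342 232   9  67 211]
w3.npz 3934 A -55.0 -27.0 B 100.4 108.6 105.4 Z 383.5 390.8 [ 367  299  125   33 3934]
w3.npz 14086 A -55.0 -27.0 B 86.3 102.7 99.1 Z 396.1 423.7 [  373   364   185   116 14086]
13 [-27.4  23.6]
28 [-29.6  28.8]
w4.npz 290 A -43.7 -27.0 B 78.7 94.0 86.4 Z 6.2 30.5 [323 160  19  18 290]
w4.npz 4268 A -55.0 -27.0 B -79.7 73.6 64.3 Z 19.9 275.3 [ 274  226  123  114 4268]
w4.npz 15849 A -55.0 -27.0 B 62.4 67.7 65.4 Z 280.2 308.0 [  243   364   198   103 15849]
w4.npz 6 A -41.8 -41.3 B 65.0 65.2 65.1 Z 307.6 307.9 [336 463   5   3   6]
w4.npz 7 A -36.2 -35.5 B 64.6 65.4 65.1 Z 307.4 308.0 [376 462   5   5   7]
w4.npz 4 A -27.2 -27.1 B 65.2 65.7 65.5 Z 307.8 307.9 [440 463   1   4   4]
w4.npz 7 A -38.7 -37.9 B 64.4 65.2 64.9 Z 307.3 308.0 [358 465   7   2   7]
grip 455 [-8.6 -0.5  8.1] [-75.9 -63.6 -54.4] 64.5
13 [-27.2  23.3]
28 [-29.8  28.6]
```

View pics/w4c.png

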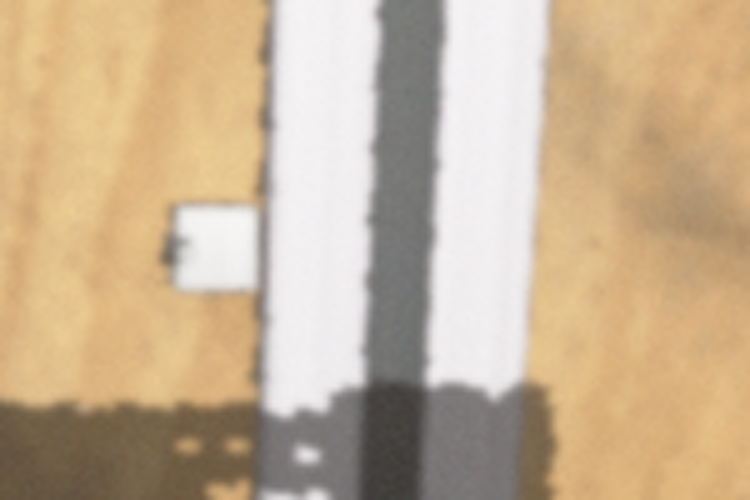

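Emit:
{"fn": "move_arm", "kwargs": {
  "increments": "15 -24 0 0 0 -0.5 0;15 -24 0 0 0 -0.5 0;15 -24 0 0 0 0 0;14.5 -24.5 0 0 0 0 0;0 0 -20 0 0 0 0;0 0 -20 0 0 0 0;0 0 -20 0 0 0 0;0 0 0 0 0 0 0",
  "grip_force": 25
}}

```text
time: 5.13
position: [0.5724, -0.234, 0.0965]
tool_rot: [-2.037, -2.385, 0.003]
ft_force: [-1.1, 0.7, 0.3]
grip_width: 1.001
grip_force: 0.0
```

Run:
```python
from h import *
s=ctrl.get_state();print(np.round(s["position"],4),np.round(s["tool_rot"],3),np.round(s["joint_positions"],2))
a=np.radians(9.05); ex=np.array([np.cos(a),np.sin(a)]); ey=np.array([-np.sin(a),np.cos(a)]); S=np.array([.5635,-.170])
for n in ["w3.npz","w4.npz"]:
    m=dict(np.load(n)); P=cloud(m); A=(P[...,:2]-S)@ex*1000; B=(P[...,:2]-S)@ey*1000; Z=P[...,2]*1000
    k=(A<-36)&(A>-47)&(B>60)&(B<110)&(Z>17)&(Z<35)
    print(k.sum(),B[k].round(1),Z[k].round(1),A[k].round(1))
print("goto",S-.0003*ex-.0651*ey)
```

```text
[ 0.5724 -0.234   0.0965] [-2.037 -2.385  0.003] [-0.29  0.41  0.81  1.67 -0.31  1.2   0.74]
10 [87.6 88.  87.  87.2 87.2 85.6 86.  86.1 84.5 84.7] [21.9 25.4 27.2 28.6 28.8 25.9 29.  29.8 27.2 28. ] [-41.4 -40.3 -41.6 -40.5 -39.3 -41.5 -40.5 -39.3 -40.3 -39.2]
15 [87.7 87.8 87.8 87.2 87.2 87.1 86.3 86.2 86.3 85.3 85.5 85.4 84.5 84.5
 84.6] [25.1 26.4 24.7 30.5 30.1 28.  30.  28.6 29.2 28.  30.1 29.3 28.3 29.1
 29.2] [-41.1 -40.2 -39.3 -41.2 -40.3 -39.4 -41.1 -40.2 -39.4 -41.1 -40.2 -39.3
 -41.1 -40.2 -39.3]
goto [ 0.57344373 -0.23433679]
```

Emit:
{"fn": "move_arm", "kwargs": {
  "increments": "1 0 -19 0 0 0 0;0 0 -19 0 0 0 0;0 0 -18 0 0 0 0;0 0 0 0 0 0 255;0 0 0 0 0 0 255;0 0 0 0 0 0 255;0 0 0 0 0 0 255;0 0 0 0 0 0 255"
}}

```text
time: 5.8
position: [0.5765, -0.2357, 0.0454]
tool_rot: [2.039, 2.387, 0.002]
ft_force: [0.0, 1.2, -0.2]
grip_width: 0.707
grip_force: 0.0
```

Emit:
{"fn": "move_arm", "kwargs": {
  "increments": "0 0 0 0 0 0 255;0 0 0 0 0 0 255;0 0 0 0 0 0 255;0 0 0 0 0 0 255;0 0 0 0 0 0 255;0 0 0 0 0 0 255;0 0 0 0 0 0 255;0 0 0 0 0 0 255"
}}

```text
time: 6.47
position: [0.5755, -0.2354, 0.0437]
tool_rot: [-2.041, -2.389, 0.0]
ft_force: [0.1, -0.2, 0.0]
grip_width: 0.095
grip_force: 0.0
```

Run:
```python
from h import *
im=look("w5.png",["stop_grip"]); s=ctrl.get_state();print(s["grip_width"],s["grip_force"])
sc=look("s5.png",["stop_grip"],"scene")
a=cv2.resize(sc["frame"][130:250,320:440],(400,400),interpolation=2)
save("v5.png",np.hstack([a,cv2.resize(im["frame"][200:400,260:460],(400,400),interpolation=2)]))
```

```text
t 6.52 tcp [ 0.5754 -0.2354  0.0437] [-2.041 -2.388  0.   ] q [-0.27  0.47  0.78  1.72 -0.36  1.11  0.78] cam [ 0.565 -0.167  0.235]
stop_grip [ 0.5642 -0.1834  0.0311] 0.76 [315. 173.]
0.038701370481056666 0.0
t 6.62 tcp [ 0.5755 -0.2354  0.0438] [ 2.041  2.388 -0.   ] q [-0.27  0.47  0.78  1.72 -0.36  1.11  0.78] cam [-0.353  1.291  1.055]
stop_grip [ 0.5597 -0.1796  0.0293] 0.71 [373. 193.]
```

View pics/v5.png

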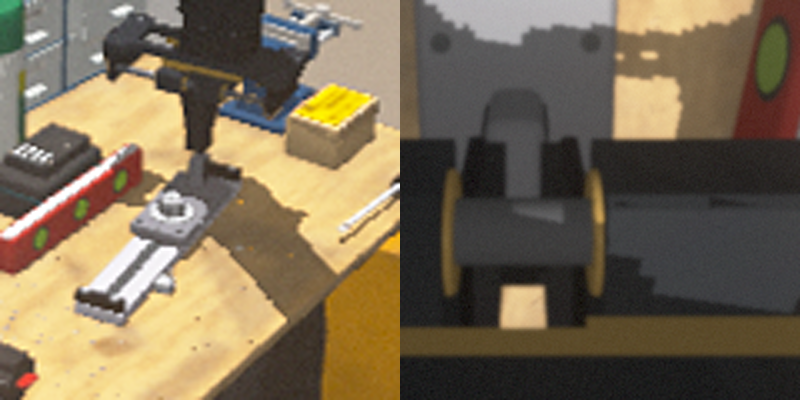

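Run:
```python
from h import *
a=np.radians(9.05); ex=np.array([np.cos(a),np.sin(a)]); ey=np.array([-np.sin(a),np.cos(a)]); S=np.array([.5635,-.170])
for c in ["wrist","scene"]:
    m=ctrl.get_image(c); s=ctrl.get_state(); print(c,s["grip_width"],s["grip_force"])
    P=cloud(m); A=(P[...,:2]-S)@ex*1000; B=(P[...,:2]-S)@ey*1000; Z=P[...,2]*1000; ok=m["depth"]>.05
    for nm,k in dict(grip=(abs(A)<16)&(Z>58)&(Z<68)&(B<-30)&(B>-130),stud=(abs(A)<16)&(Z>46)&(Z<56)&(B>-30)&(B<60),all=(abs(A)<30)&(Z>36)&(Z<110)&(B<-30)&(B>-130)).items():
        k&=ok
        if k.any(): print(nm,k.sum(),"A",np.percentile(A[k],[2,50,98]).round(1),"B",np.percentile(B[k],[2,50,98]).round(1),"Z",np.percentile(Z[k],[2,50,98]).round(1))
    print("tcp px",proj(m,s["position"]),"grip px",proj(m,np.r_[S-.065*ey,.064]))
    if c=="wrist":
        for v in range(225,320,6): print(v,[f"{A[v,u]:.0f},{B[v,u]:.0f},{Z[v,u]:.0f}" for u in (300,310,317,324,335,345)])
```

```text
wrist 0.01197056224574986 0.0
grip 472 A [-8.   1.3  8. ] B [-72.2 -56.9 -53.9] Z [58.4 63.9 66. ]
stud 1296 A [-9.3 -0.1  9.1] B [-10.1  -0.9   8.4] Z [46.3 51.4 54.1]
all 1843 A [-7.5  1.3 10. ] B [-64.6 -56.5 -53.9] Z [ 39.5  76.9 104.3]
tcp px [320.60387226 268.69232537] grip px [317.58554635 279.50725327]
225 ['-11,-44,31', '-5,-44,31', '-1,-44,31', '4,-44,31', '10,-44,30', '16,-44,31']
231 ['-11,-47,31', '-5,-47,31', '-1,-47,32', '4,-47,31', '10,-48,30', '16,-47,32']
237 ['-11,-51,31', '-5,-51,31', '-1,-51,31', '4,-51,31', '10,-51,31', '16,-51,31']
243 ['-11,-54,32', '-5,-55,32', '-1,-55,31', '4,-55,31', '10,-55,32', '16,-55,31']
249 ['-11,-58,32', '-4,-55,44', '-0,-54,47', '3,-54,46', '10,-58,32', '16,-59,31']
255 ['-11,-62,31', '-4,-54,57', '-0,-54,57', '3,-54,56', '10,-62,31', '16,-62,31']
261 ['-11,-66,31', '-4,-55,65', '-0,-55,64', '3,-55,63', '10,-66,32', '16,-66,31']
267 ['-11,-70,31', '-4,-58,65', '-0,-58,66', '3,-58,66', '10,-70,31', '16,-70,31']
273 ['-3,-29,151', '-3,-56,80', '-0,-57,76', '3,-57,77', '8,-55,80', '8,-29,151']
279 ['-3,-30,152', '-3,-57,84', '-0,-57,84
[... 155 characters left out ...]
,-57,97', '3,-57,98', '8,-57,98', '7,-30,160']
297 ['-3,-31,161', '-3,-57,103', '0,-57,104', '3,-59,98', '7,-57,103', '7,-31,161']
303 ['-3,-32,161', '-1,-34,158', '1,-34,157', '3,-34,158', '5,-34,156', '7,-32,162']
309 ['-3,-34,161', '-1,-34,160', '1,-35,159', '2,-35,159', '5,-34,160', '7,-33,162']
315 ['-3,-34,164', '-1,-35,161', '1,-35,161', '2,-35,161', '5,-36,160', '7,-33,164']
scene 0.007247683652983202 0.0
grip 21 A [-10.   -3.    4.8] B [-77.  -58.1 -46.6] Z [58.3 62.  66.3]
stud 17 A [-13.6  -4.4   4.8] B [-3.3  3.8 17.9] Z [46.9 51.4 53.5]
all 138 A [-12.4  -3.1  12.2] B [-75.4 -57.1 -42.5] Z [ 37.2  76.9 108.7]
tcp px [378.72731694 180.9020529 ] grip px [379.30795984 175.93412913]
```

Run:
```python
from h import *
print(ctrl.grip_point_offset)
for n,z in [("w3.npz",.2722),("w4.npz",.1584)]:
    m=dict(np.load(n)); P=cloud(m)
    k=(m["depth"]>.03)&(m["depth"]<.3 if n=="w3.npz" else m["depth"]<.26)
    # finger columns
    for u0,u1 in [(185,235),(410,450)]:
        q=P[:, u0:u1][k[:,u0:u1]]; print(n,len(q),"z rel tcp",np.percentile(q[:,2]-z,[0.5,2,5,20,50]).round(3))
m=ctrl.get_image("wrist");P=cloud(m);s=ctrl.get_state();print(np.round(s["position"],4),s["ft_force"],np.round(rot(m["orientation"]),2).tolist(),m["position"])
```

```text
0.0187
w3.npz 8036 z rel tcp [0.031 0.035 0.043 0.078 0.134]
w3.npz 6823 z rel tcp [0.031 0.034 0.041 0.078 0.131]
w4.npz 8045 z rel tcp [0.029 0.033 0.041 0.077 0.133]
w4.npz 6821 z rel tcp [0.029 0.032 0.039 0.076 0.129]
[ 0.5755 -0.2354  0.0438] [-0.15504899  0.17394427  0.14684284] [[0.99, 0.15, 0.04], [0.15, -0.96, -0.25], [0.0, 0.26, -0.97]] [ 0.56487028 -0.16674481  0.23508471]
```

Emit:
{"fn": "move_arm", "kwargs": {
  "increments": "0 0 0 0 0 0 130;0 0 0 0 0 0 130;0 0 0 0 0 0 130;0 0 0 0 0 0 130;0 0 0 0 0 0 130;0 0 0 0 0 0 130;0 0 0 0 0 0 130;0 0 0 0 0 0 130"
}}

```text
time: 7.48
position: [0.5755, -0.2354, 0.0438]
tool_rot: [2.041, 2.388, 0.0]
ft_force: [-0.3, 0.1, 0.7]
grip_width: 0.465
grip_force: 0.0
```

Emit:
{"fn": "move_arm", "kwargs": {
  "increments": "-1.5 1 -3 0 0 0 130;0 0 -3 0 0 0 130;0 0 -3 0 0 0 130;0 0 -3 0 0 0 130;0 0 0 0 0 0 130;0 0 0 0 0 0 130;0 0 0 0 0 0 130;0 0 0 0 0 0 130"
}}

```text
time: 8.15
position: [0.5741, -0.2345, 0.0319]
tool_rot: [2.041, 2.388, 0.0]
ft_force: [-0.4, -0.3, -0.3]
grip_width: 0.492
grip_force: 0.0
```

Run:
```python
from h import *
m=ctrl.get_image("wrist");P=cloud(m);s=ctrl.get_state();print(np.round(s["position"],4),s["ft_force"],s["grip_width"])
a=np.radians(9.05); ex=np.array([np.cos(a),np.sin(a)]); ey=np.array([-np.sin(a),np.cos(a)]); S=np.array([.5635,-.170])
A=(P[...,:2]-S)@ex*1000; B=(P[...,:2]-S)@ey*1000; Z=P[...,2]*1000; ok=m["depth"]>.03
k=ok&(abs(A)>10)&(abs(A)<50)&(B<-40)&(B>-90)&(Z>34)&(Z<140)
q=Z[k];print(k.sum(),np.percentile(q,[0,1,2,5,10,30]).round(1))
k2=k&(Z<75);print(np.percentile(A[k2],[1,20,50,80,99]).round(1),np.percentile(B[k2],[1,50,99]).round(1))
```

```text
[ 0.5741 -0.2345  0.0319] [0.0895873  1.15514271 0.83931946] 0.4905912694921381
4511 [34.2 62.2 63.2 66.3 71.4 89.1]
[-29.2 -24.7  21.9  26.3  30.7] [-68.  -55.6 -53.8]
```

Depth shows the fingertips sitting about 29 mm above the reported TCP, so I'll work from the tips as seen.

Emit:
{"fn": "move_arm", "kwargs": {
  "increments": "-0.5 0 -6 0 0 0 130;0 0 -6 0 0 0 130;0 0 -5 0 0 0 130;0 0 0 0 0 0 255;0 0 0 0 0 0 255;0 0 0 0 0 0 255;0 0 0 0 0 0 255;0 0 0 0 0 0 255"
}}

```text
time: 8.87
position: [0.5737, -0.2345, 0.015]
tool_rot: [2.04, 2.388, 0.0]
ft_force: [0.3, -1.2, -0.0]
grip_width: 0.197
grip_force: 0.0
```

Emit:
{"fn": "move_arm", "kwargs": {
  "increments": "0 0 0 0 0 0 255;0 0 0 0 0 0 255;0 0 0 0 0 0 255;0 0 0 0 0 0 255;0 0 0 0 0 0 255;0 0 0 0 0 0 255;0 0 0 0 0 0 255;0 0 0 0 0 0 255"
}}

```text
time: 9.53
position: [0.5734, -0.2345, 0.015]
tool_rot: [-2.041, -2.388, 0.0]
ft_force: [-2.9, 1.4, 4.6]
grip_width: 0.183
grip_force: 25.0
```

Emit:
{"fn": "move_arm", "kwargs": {
  "increments": "-2 12.2 0 0 0 0 255;-2 12.2 0 0 0 0 255;-2 12.2 0 0 0 0 255;-2 12.2 0 0 0 0 255;-2 12.2 0 0 0 0 255;-2 12.2 0 0 0 0 255;-1.6 12 0 0 0 0 255;0 0 0 0 0 0 255"
}}

```text
time: 10.2
position: [0.5587, -0.1449, 0.0149]
tool_rot: [-2.034, -2.388, -0.001]
ft_force: [-4.6, 0.7, 7.5]
grip_width: 0.182
grip_force: 25.0
```

Run:
```python
from h import *
m=ctrl.get_image("wrist");save("w6.png",m["frame"]);P=cloud(m);s=ctrl.get_state();print(np.round(s["position"],4),s["ft_force"],s["grip_width"])
a=np.radians(9.05); ex=np.array([np.cos(a),np.sin(a)]); ey=np.array([-np.sin(a),np.cos(a)]); S=np.array([.5635,-.170])
A=(P[...,:2]-S)@ex*1000; B=(P[...,:2]-S)@ey*1000; Z=P[...,2]*1000; ok=m["depth"]>.03
k=ok&(A<-38)&(A>-47)&(B>60)&(B<110)&(Z>17)&(Z<35); print("blade",k.sum(),B[k].mean(),np.percentile(B[k],[0,100]))
k=ok&(A<-31)&(A>-38)&(B>60)&(B<110)&(Z>10)&(Z<35); print("pointer",k.sum(),B[k].mean(),Z[k].mean(),np.percentile(B[k],[0,100]))
k=ok&(abs(A)<12)&(B>60)&(B<110)&(Z>48)&(Z<56); print("stud",A[k].mean(),B[k].mean(),Z[k].mean(),np.percentile(B[k],[1,99]),np.percentile(A[k],[1,99]))
v,u=np.where(ok&(A<-15)&(A>-50)&(B>70)&(B<100)); print(u.min(),u.max(),v.min(),v.max())
save("w6c.png",cv2.resize(m["frame"][v.min()-20:v.max()+20,u.min()-20:u.max()+40],(700,500),interpolation=2))
```

```text
[ 0.5587 -0.1449  0.0149] [-5.83281378  2.05655051  8.01580075] 0.17895746114661631
blade 84 86.19541084731985 [84.08638896 88.07271201]
pointer 315 86.628712484322 18.792263134398667 [78.16136891 93.97028144]
stud -0.5982295766617305 89.79959759596821 51.53545719635516 [80.79300173 98.58309014] [-9.60894429  8.18527605]
233 291 132 195
```

View pics/w6c.png

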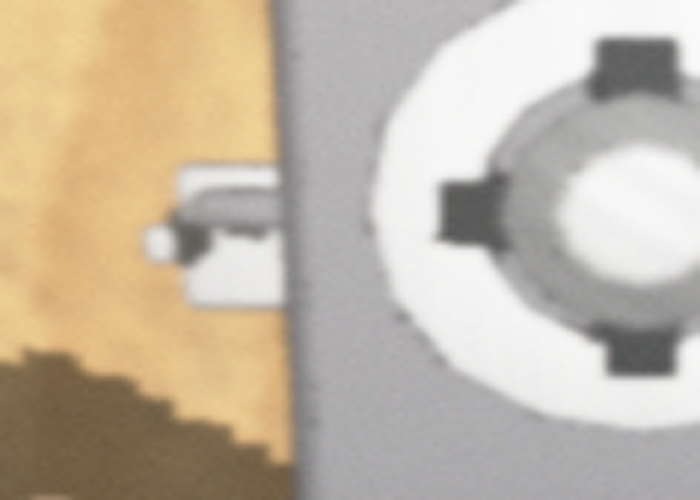

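The pointer (crop 235,205) is about 3.5 mm past the blade (160,243) on the +y side, so I'll move back.

Emit:
{"fn": "move_arm", "kwargs": {
  "increments": "0.3 -1.8 0 0 0 0 255;0.3 -1.8 0 0 0 0 255;0 0 0 0 0 0 255;0 0 0 0 0 0 255;0 0 0 0 0 0 255;0 0 0 0 0 0 255;0 0 0 0 0 0 255;0 0 0 0 0 0 255"
}}

```text
time: 10.92
position: [0.5593, -0.1484, 0.0149]
tool_rot: [-2.035, -2.386, -0.003]
ft_force: [-5.1, 1.3, 9.0]
grip_width: 0.183
grip_force: 25.0
```

```bash
cat >> h.py <<'E'
a=np.radians(9.05); ex=np.array([np.cos(a),np.sin(a)]); ey=np.array([-np.sin(a),np.cos(a)]); S=np.array([.5635,-.170])
def stopcheck():
    m=ctrl.get_image("wrist");P=cloud(m);s=ctrl.get_state();print(np.round(s["position"],4),s["ft_force"].round(1) if hasattr(s["ft_force"],'round') else s["ft_force"],s["grip_width"],s["time"])
    A=(P[...,:2]-S)@ex*1000; B=(P[...,:2]-S)@ey*1000; Z=P[...,2]*1000; ok=m["depth"]>.03
    k=ok&(A<-38)&(A>-47)&(B>60)&(B<110)&(Z>17)&(Z<35); print("blade",k.sum(),B[k].mean())
    k=ok&(A<-31)&(A>-36.5)&(B>60)&(B<110)&(Z>16)&(Z<35); print("pointer",k.sum(),B[k].mean(),Z[k].mean())
    k=ok&(abs(A)<13)&(B>60)&(B<110)&(Z>48)&(Z<56); print("stud",A[k].mean(),B[k].mean(),Z[k].mean(), "world",P[k].mean(0).round(4))
E
python3 -c "
from h import *
stopcheck()"
```

```text
[ 0.5593 -0.1484  0.0149] [-5.7  2.9  9.4] 0.18289089178067897 10.9667
blade 76 86.16587500545326
pointer 94 85.99427233685846 29.989818461800336
stud -0.5409618347376346 86.25319620005045 51.470831707437036 world [ 0.5494 -0.0849  0.0515]
```

Emit:
{"fn": "move_arm", "kwargs": {
  "increments": "0 0 0 0 0 0 130;0 0 0 0 0 0 130;0 0 0 0 0 0 130;0 0 0 0 0 0 130;0 0 0 0 0 0 130;0 0 0 0 0 0 130;0 0 0 0 0 0 100;0 0 0 0 0 0 100"
}}

```text
time: 11.63
position: [0.5605, -0.1528, 0.0147]
tool_rot: [2.041, 2.388, -0.0]
ft_force: [-0.2, -0.6, 0.0]
grip_width: 0.563
grip_force: 0.0
```

Emit:
{"fn": "move_arm", "kwargs": {
  "increments": "0 0 15 0 0 0 60;0 0 20 0 0 0 60;0 0 20 0 0 0 30;0 0 20 0 0 0 0;0 0 20 0 0 0 0;0 0 20 0 0 0 0;0 0 0 0 0 0 0;0 0 0 0 0 0 0"
}}

```text
time: 12.3
position: [0.5613, -0.153, 0.1307]
tool_rot: [2.04, 2.387, 0.003]
ft_force: [-0.1, 0.0, -0.1]
grip_width: 0.993
grip_force: 0.0
```

```bash
python3 -c "
from h import *
stopcheck()"
```

```text
[ 0.5604 -0.1527  0.1296] [-0.7 -0.3 -0.4] 0.9890945762694161 12.35
blade 25 85.86434037894169
pointer 35 85.85497198491822 30.02255849608929
stud -0.37927528695045043 85.94816338733524 51.46935283473892 world [ 0.5496 -0.0852  0.0515]
```

Emit:
{"fn": "move_arm", "kwargs": {
  "increments": "-16 36 4 0 0 0 0;-16 36 4 0 0 0 0;-16 36 4 0 0 0 0;-16 36 4 0 0 0 0;-16 36 4 0 0 0 0;0 40 0 0 0 0 0;0 40 0 0 0 0 0;0 40 0 0 0 0 0"
}}

```text
time: 13.02
position: [0.479, 0.149, 0.1488]
tool_rot: [-2.04, -2.388, 0.001]
ft_force: [0.4, -0.5, 0.0]
grip_width: 0.998
grip_force: 0.0
```

Emit:
{"fn": "move_arm", "kwargs": {
  "increments": "0 40 0 0 0 0 0;0 40 0 0 0 0 0;0 40 0 0 0 0 0;0 30 0 0 0 0 0;0 15 0 0 0 0 0;0 0 0 0 0 0 0;0 0 0 0 0 0 0;0 0 0 0 0 0 0"
}}

```text
time: 13.68
position: [0.4808, 0.3096, 0.149]
tool_rot: [2.043, 2.385, -0.003]
ft_force: [0.3, 0.0, -0.4]
grip_width: 0.999
grip_force: 0.0
```

```bash
cat >> h.py <<'E'
def cap(n,exp=(.495,.36),zl=.031,zh=.042):
    im=look(n,["snap_cap"]); P=cloud(im); ok=(im["depth"]>.03)&(np.hypot(P[...,0]-exp[0],P[...,1]-exp[1])<.06)
    k=ok&(P[...,2]>zl)&(P[...,2]<zh)
    l,c=cv2.connectedComponents(k.astype(np.uint8)); b=1+np.argmax(np.bincount(c[c>0])[1:]); q=P[c==b]
    print("top",len(q),"circle",cv2.minEnclosingCircle((q[:,:2]*1000).astype(np.float32)),"mean",q.mean(0).round(4),"zmed",np.median(q[:,2]))
    return im
E
python3 -c "
from h import *
cap('w7.png')"
```

```text
t 13.73 tcp [0.4811 0.3095 0.1494] [ 2.044e+00  2.385e+00 -2.000e-03] q [-1.06  0.19  0.49  1.73 -0.09  1.25 -0.38] cam [0.471 0.379 0.34 ]
snap_cap [0.4502 0.2663 0.0513] 0.84 [278. 271.]
snap_cap [0.4961 0.3605 0.0338] 0.74 [348. 169.]
top 1875 circle ((499.04425048828125, 357.4371643066406), 21.4419002532959) mean [0.4986 0.3585 0.037 ] zmed 0.037029371695044
```

Emit:
{"fn": "move_arm", "kwargs": {
  "increments": "9 24 0 0 0 0 0;9 24.5 0 0 0 0 0;0 0 -30 0 0 0 0;0 0 -30 0 0 0 0;0 0 -30 0 0 0 0;0 0 -30 0 0 0 0;0 0 -20 0 0 0 40;0 0 -10 0 0 0 70"
}}

```text
time: 14.45
position: [0.4972, 0.3577, -0.0032]
tool_rot: [-2.043, -2.386, 0.008]
ft_force: [0.8, -0.8, -0.2]
grip_width: 0.92
grip_force: 0.0
```

```bash
cat >> h.py <<'E'
def tips(c):
    m=ctrl.get_image("wrist");P=cloud(m);s=ctrl.get_state();print(s["time"],np.round(s["position"],4),np.round(s["ft_force"],1),s["grip_width"],s["grip_force"])
    A=(P[...,:2]-np.array(c))@ex*1000; B=(P[...,:2]-np.array(c))@ey*1000; Z=P[...,2]*1000; ok=m["depth"]>.03
    for nm,k in [("L",(A<-22)),("R",(A>22))]:
        k=k&ok&(abs(A)<62)&(abs(B)<30)&(Z>6)&(Z<60); print(nm,k.sum(),np.percentile(Z[k],[0,1,3,8]).round(1),"A",np.percentile(A[k],[1,50,99]).round(1),"B",np.percentile(B[k],[1,50,99]).round(1))
    return m,A,B,Z
E
python3 -c "
from h import *
tips((.499,.3575))
cap('w8.png')"
```

```text
14.5 [ 0.4969  0.3577 -0.0037] [-0.4  0.2 -0.6] 0.8810489420812858 0.0
L 1017 [ 6.  25.8 27.  28.8] A [-51.2 -44.  -40.9] B [-7.9 10.5 12.4]
R 1021 [ 6.1 25.9 26.8 28.5] A [38.6 41.9 49.1] B [-8.3 10.1 12.1]
t 14.55 tcp [ 0.4978  0.3586 -0.0017] [-2.043 -2.387  0.005] q [-1.03  0.44  0.44  1.76 -0.22  1.   -0.35] cam [0.487 0.427 0.187]
snap_cap [0.4949 0.3686 0.0346] 0.8 [320. 275.]
snap_cap [0.4469 0.2839 0.008 ] 0.43 [217. 380.]
top 3241 circle ((498.1967468261719, 360.33563232421875), 20.784292221069336) mean [0.4971 0.3678 0.0368] zmed 0.03699546344868801
```

Emit:
{"fn": "move_arm", "kwargs": {
  "increments": "1 0 -7 0 0 0 90;0 0 -7 0 0 0 90;0 0 -4 0 0 0 90;0 0 0 0 0 0 90;0 0 0 0 0 0 90;0 0 0 0 0 0 90;0 0 0 0 0 0 90;0 0 0 0 0 0 90"
}}

```text
time: 15.27
position: [0.4997, 0.3609, -0.0179]
tool_rot: [2.041, 2.388, 0.001]
ft_force: [0.3, -0.2, -0.2]
grip_width: 0.646
grip_force: 0.0
```

```bash
python3 -c "
from h import *
m,A,B,Z=tips((.499,.3575))
from scipy.optimize import least_squares
k=((m['depth']>.03)&(np.hypot(A,B)<26)&(abs(Z-37)<3.5)).astype(np.uint8)
l,c=cv2.connectedComponents(k); b=1+np.argmax(np.bincount(c[c>0])[1:]); k=(c==b)
E=k&(cv2.erode(k.astype(np.uint8),np.ones((3,3)))==0)&(B>2)
a_,b_=A[E],B[E]
r=least_squares(lambda p:np.hypot(a_-p[0],b_-p[1])-p[2],[0,0,21],loss='soft_l1');print('fit',r.x,E.sum(),'maxB',B[k].max(),'A',A[k].min(),A[k].max())
s=ctrl.get_state();d=np.array(s['position'][:2])-[.499,.3575];print('tcp A,B',d@ex,d@ey)
"
```

```text
15.3167 [ 0.4996  0.3609 -0.018 ] [-0.6  0.6  0.6] 0.6460851499675547 0.0
L 1212 [ 6.1 11.6 12.5 15.2] A [-36.8 -28.7 -26.4] B [-5.7 12.8 15. ]
R 1193 [ 6.  11.1 12.5 15. ] A [29.5 31.9 40.1] B [-5.9 12.7 14.7]
fit [-0.24604062 -1.451428   21.1249673 ] 357 maxB 21.751113566568602 A -18.924702960775633 18.857605560841094
tcp A,B 0.0011533301721768608 0.0032331931826785616
```

Emit:
{"fn": "move_arm", "kwargs": {
  "increments": "-1 -3.7 -2 0 0 0 90;0 0 -2 0 0 0 90;0 0 0 0 0 0 255;0 0 0 0 0 0 255;0 0 0 0 0 0 255;0 0 0 0 0 0 255;0 0 0 0 0 0 255;0 0 0 0 0 0 255",
  "grip_force": 40
}}

```text
time: 15.98
position: [0.4985, 0.3571, -0.0222]
tool_rot: [2.041, 2.389, 0.0]
ft_force: [-0.4, -0.2, -0.3]
grip_width: 0.471
grip_force: 40.0
```

```bash
python3 -c "
from h import *
m,A,B,Z=tips((.499,.3575))
k=((m['depth']>.03)&(np.hypot(A,B)<26)&(abs(Z-37)<3.5));print('maxB',B[k].max(),'A',np.percentile(A[k],[1,99]))
"
```

```text
16.0333 [ 0.4985  0.3571 -0.0223] [ 0.4 -0.5 -0.3] 0.4734765062547997 39.997755213989876
L 981 [ 6.   7.9  9.4 13.3] A [-31.  -25.2 -22. ] B [-7.9  9.3 11.4]
R 930 [ 6.1  7.5  9.5 12.8] A [22.1 25.  31. ] B [-8.   9.3 11.3]
maxB 21.74399957348176 A [-21.56809566  21.27101888]
```

Emit:
{"fn": "move_arm", "kwargs": {
  "increments": "0 0 10 0 0 0 255;0 0 25 0 0 0 255;0 0 30 0 0 0 255;0 0 30 0 0 0 255;-6 -30 30 0 0 0 255;-6 -38 5 0 0 0 255;-6 -40 0 0 0 0 255;-6 -40 0 0 0 0 255"
}}

```text
time: 16.7
position: [0.475, 0.2087, 0.1086]
tool_rot: [2.039, 2.389, 0.004]
ft_force: [0.8, -1.4, 0.7]
grip_width: 0.472
grip_force: 40.0
```

Emit:
{"fn": "move_arm", "kwargs": {
  "increments": "0 -40 0 0 0 0 255;0 -40 0 0 0 0 255;6 -40 0 0 0 0 255;15 -40 0 0 0 0 255;15 -40 0 0 0 0 255;15 -40 0 0 0 0 255;15 -30 0 0 0 0 255;5 -10 0 0 0 0 255"
}}

```text
time: 17.37
position: [0.546, -0.074, 0.1085]
tool_rot: [2.046, 2.378, -0.0]
ft_force: [-0.3, 0.2, 0.6]
grip_width: 0.469
grip_force: 40.0
```

Run:
```python
from h import *
im=look("w9.png",["stud_seat","index_clip"]);s=ctrl.get_state();print(s["grip_width"],s["grip_force"],s["ft_force"])
P=cloud(im);A=(P[...,:2]-S)@ex*1000; B=(P[...,:2]-S)@ey*1000; Z=P[...,2]*1000; ok=im["depth"]>.03
k=ok&(abs(A)<13)&(B>60)&(B<110)&(Z>48)&(Z<56)
if k.any(): print("stud",k.sum(),P[k].mean(0))
k=ok&(A<-31)&(A>-36.5)&(B>60)&(B<110)&(Z>24)&(Z<35); print("pointer",k.sum(),B[k].mean())
t=np.array(s["position"]);a_=(P[...,:2]-t[:2])@ex*1000;b_=(P[...,:2]-t[:2])@ey*1000;zz=(P[...,2]-t[2])*1000
k=ok&(abs(a_)<23)&(b_<35)&(b_>0)&(zz>20)&(zz<62)
print("cap top z rel",np.percentile(zz[k],[1,50,99]),"maxb",np.percentile(b_[k],[90,98,100]))
k&=abs(zz-58.5)<4;print("top maxb",b_[k].max() if k.any() else None,"z",np.median(zz[k]))
```

```text
t 17.42 tcp [ 0.5461 -0.074   0.1083] [ 2.047e+00  2.377e+00 -1.000e-03] q [-0.62  0.21  0.8   1.84 -0.16  1.16  0.37] cam [ 0.535 -0.005  0.3  ]
stud_seat [ 0.5484 -0.0633  0.029 ] 0.88 [325. 221.]
index_clip [ 0.5116 -0.0904  0.0104] 0.63 [277. 241.]
0.4711871497148006 39.99797715587192 [-0.50249299  0.8317976   0.30775742]
pointer 42 86.74516659050542
cap top z rel [26.6892512  53.06838731 61.38249749] maxb [16.500576   19.49341745 21.13583175]
top maxb 17.145650416142967 z 60.0636868022896
```

Emit:
{"fn": "move_arm", "kwargs": {
  "increments": "3.4 -11.4 0 0 0 0 255;0 0 -14 0 0 0 255;0 0 -18 0 0 0 255;0 0 -18 0 0 0 255;0 0 -14 0 0 0 255;0 0 -4 0 0 0 255;0 0 0 0 0 0 255;0 0 0 0 0 0 255"
}}

```text
time: 18.18
position: [0.5482, -0.0775, 0.0396]
tool_rot: [-2.039, -2.39, -0.001]
ft_force: [0.6, -0.8, -0.8]
grip_width: 0.474
grip_force: 40.0
```

Run:
```python
from h import *
im=look("w10.png",["stud_seat","snap_cap"]);s=ctrl.get_state();print(s["grip_width"],s["grip_force"],s["ft_force"])
sc=ctrl.get_image("scene")
save("v10.png",np.hstack([im["frame"][120:420,170:470],cv2.resize(sc["frame"][140:220,310:390],(300,300),interpolation=2)]))
```

```text
t 18.23 tcp [ 0.5486 -0.0778  0.04  ] [2.039e+00 2.389e+00 2.000e-03] q [-0.57  0.31  0.77  1.89 -0.25  1.04  0.46] cam [ 0.537 -0.009  0.231]
stud_seat [ 0.5462 -0.0561  0.0339] 0.83 [323. 230.]
snap_cap [ 0.5468 -0.0643  0.0963] 0.69 [322. 286.]
0.4681409544439698 39.99803598766448 [-0.27928994  0.04332128 -0.44174136]
```

View pics/v10.png

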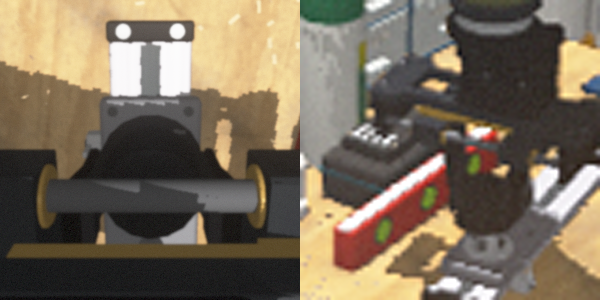

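The cap is upright in the fingers just above the stud (crop 485,240) but about 7.5 mm to +y, so I'll correct that.

Emit:
{"fn": "move_arm", "kwargs": {
  "increments": "0.5 -3.8 0 0 0 0 255;0.5 -3.8 0 0 0 0 255;0 0 0 0 0 0 255;0 0 0 0 0 0 255;0 0 0 0 0 0 255;0 0 0 0 0 0 255;0 0 0 0 0 0 255;0 0 0 0 0 0 255",
  "grip_force": 55
}}

```text
time: 19.05
position: [0.5489, -0.0861, 0.0389]
tool_rot: [2.041, 2.389, -0.0]
ft_force: [0.1, -0.2, -0.5]
grip_width: 0.468
grip_force: 55.0
```

Run:
```python
from h import *
im=ctrl.get_image("wrist");s=ctrl.get_state();t=np.array(s["position"]);print(t.round(4),np.round(s["tool_rot"],3))
P=cloud(im);a_=(P[...,:2]-t[:2])@ex*1000;b_=(P[...,:2]-t[:2])@ey*1000;zz=P[...,2]*1000; ok=im["depth"]>.03
for lo,hi in [(28.5,32),(60,70),(90,105)]:
    k=ok&(abs(a_)<32)&(abs(b_)<90)&(zz>lo)&(zz<hi); print(lo,k.sum(),"a",np.percentile(a_[k],[1,99]).round(1),"b",np.percentile(b_[k],[1,50,99]).round(1))
# +y end of plate relative to tcp; plate end is where?
k=ok&(abs(a_)<20)&(zz>28.5)&(zz<32)&(b_>0)&(b_<90); print("plate end b",b_[k].max())
for n in ["w3.npz","w4.npz"]:
    m=dict(np.load(n));Q=cloud(m);A=(Q[...,:2]-S)@ex*1000;B=(Q[...,:2]-S)@ey*1000;Z=Q[...,2]*1000
    k=(abs(A)<20)&(Z>28.5)&(Z<32)&(B>0)&(B<90);print("plate end from stud",B[k].max())
k=ok&(abs(a_)<6)&(b_>5)&(b_<40)&(zz>55)
v,u=np.where(k); print("cap brim front b: ",[ (round(b_[k&(abs(zz-z)<2)].max(),1) if (k&(abs(zz-z)<2)).any() else None) for z in (62,65,68,75,85,95,98)])
```

```text
[ 0.5489 -0.0861  0.0389] [ 2.041  2.389 -0.   ]
28.5 4652 a [-29.   30.1] b [-66.5  22.6  75.8]
60 1418 a [-24.   25.3] b [ 9.2 20.1 26.5]
90 5148 a [-28.7  29.6] b [-17.5  10.9  21.8]
plate end b 78.91109817887501
plate end from stud 33.745043689258864
plate end from stud 33.919005972065364
cap brim front b:  [np.float64(26.4), np.float64(26.7), np.float64(26.7), np.float64(23.1), np.float64(22.9), np.float64(22.1), np.float64(22.0)]
```

Emit:
{"fn": "move_arm", "kwargs": {
  "increments": "0.6 0.3 0 0 0 0 255;0 0 -4 0 0 0 255;0 0 -4 0 0 0 255;0 0 -4 0 0 0 255;0 0 -3 0 0 0 255;0 0 -2 0 0 0 255;0 0 0 0 0 0 255;0 0 0 0 0 0 255",
  "grip_force": 60
}}

```text
time: 19.77
position: [0.5495, -0.086, 0.0218]
tool_rot: [-2.041, -2.388, 0.0]
ft_force: [0.9, 0.3, -0.2]
grip_width: 0.47
grip_force: 60.0
```

Emit:
{"fn": "move_arm", "kwargs": {
  "increments": "0 0 -2 0 0 0 255;0 0 -2 0 0 0 255;0 0 -2 0 0 0 255;0 0 -2 0 0 0 255;0 0 -2 0 0 0 255;0 0 0 0 0 0 255;0 0 0 0 0 0 255;0 0 0 0 0 0 255"
}}

```text
time: 20.43
position: [0.5489, -0.0859, 0.0111]
tool_rot: [-2.04, -2.388, 0.002]
ft_force: [0.6, -0.6, -6.7]
grip_width: 0.469
grip_force: 60.0
```

Emit:
{"fn": "move_arm", "kwargs": {
  "increments": "0 0 0 0 0 0 255;0 0 0 0 0 0 255;0 0 -1 0 0 0 255;0 0 -1 0 0 0 255;0 0 0 0 0 0 255;0 0 0 0 0 0 255;0 0 0 0 0 0 255;0 0 0 0 0 0 255"
}}

```text
time: 21.1
position: [0.5494, -0.0859, 0.0101]
tool_rot: [-2.041, -2.388, 0.0]
ft_force: [-2.2, -1.4, -1.3]
grip_width: 0.469
grip_force: 60.0
```

```bash
cat >> h.py <<'E'
def pressed():
    im=ctrl.get_image("wrist");s=ctrl.get_state();t=np.array(s["position"]);print(s["time"],t.round(4),np.round(s["ft_force"],1),s["grip_width"],s["grip_force"])
    P=cloud(im);a_=(P[...,:2]-t[:2])@ex*1000;b_=(P[...,:2]-t[:2])@ey*1000;zz=P[...,2]*1000; ok=im["depth"]>.03
    k=ok&(abs(a_)<12)&(b_>10)&(b_<24)&(zz>50)&(zz<80);h=np.histogram(zz[k],np.arange(50,81,1));print("cap top",np.median(zz[k&(zz>62)]),h[0])
    k=ok&(abs(a_)<8)&(b_>22.5)&(b_<40)&(zz<50);print("brim/plate",[(b,round(float(np.median(zz[k&(b_>b)&(b_<b+1)])),1)) for b in range(23,34) if (k&(b_>b)&(b_<b+1)).any()])
    A=(P[...,:2]-S)@ex*1000; B=(P[...,:2]-S)@ey*1000
    k=ok&(A<-31)&(A>-36.5)&(B>60)&(B<110)&(zz>20)&(zz<35); print("pointer",k.sum(),B[k].mean())
    k=ok&(A<-38)&(A>-47)&(B>60)&(B<110)&(zz>17)&(zz<35); print("blade",k.sum(),B[k].mean())
    save("p%d.png"%(100*s["time"]),im["frame"])
E
python3 -c "
from h import *
pressed()"
```

```text
21.15 [ 0.5495 -0.086   0.0101] [-2.2 -1.1 -0.8] 0.46889134295111323 59.995742160390364
cap top 69.21186773703688 [ 35  33  28  48  36  34  41  35  43  42  40  48 107  54  29  40  60 123
 356 821 277   6   0   0   0   0   0   0   0   0]
brim/plate [(23, 37.6), (24, 37.4), (25, 36.7), (26, 32.1), (27, 31.2), (28, 31.2), (29, 31.2), (30, 31.2), (31, 31.0), (32, 31.2), (33, 31.0)]
pointer 45 87.24040750767557
blade 94 87.00919976337936
```

Emit:
{"fn": "move_arm", "kwargs": {
  "increments": "0 0 -1 0 0 0 255;0 0 -1 0 0 0 255;0 0 -1 0 0 0 255;0 0 -1 0 0 0 255;0 0 0 0 0 0 255;0 0 0 0 0 0 255;0 0 0 0 0 0 255;0 0 0 0 0 0 255"
}}

```text
time: 21.82
position: [0.55, -0.0858, 0.0076]
tool_rot: [-2.041, -2.388, -0.002]
ft_force: [-6.7, 1.2, 13.0]
grip_width: 0.471
grip_force: 60.0
```

```bash
python3 -c "
from h import *
pressed()"
```

```text
21.8667 [ 0.55   -0.0859  0.0076] [-6.6  0.9 12.6] 0.46673225577357863 59.9916144371673
cap top 66.9240235679521 [ 34  43  32  31  45  38  39  51  46  62  88  37  34  53  87 145 607 699
  88   1   0   0   0   0   0   0   0   0   0   0]
brim/plate [(23, 35.2), (24, 34.9), (25, 34.6), (26, 32.2), (27, 31.2), (28, 31.3), (29, 31.1), (30, 31.2), (31, 31.0), (32, 31.1), (33, 30.9)]
pointer 62 87.07515640329453
blade 103 86.95505887068961
```

Emit:
{"fn": "move_arm", "kwargs": {
  "increments": "-0.3 0 -1 0 0 0 255;0 0 0 0 0 0 255;0 0 0 0 0 0 255;0 0 0 0 0 0 255;0 0 0 0 0 0 255;0 0 0 0 0 0 255;0 0 0 0 0 0 255;0 0 0 0 0 0 255"
}}

```text
time: 22.53
position: [0.5501, -0.0859, 0.0076]
tool_rot: [-2.041, -2.388, -0.003]
ft_force: [-7.8, 0.7, 20.2]
grip_width: 0.469
grip_force: 60.0
```

```bash
python3 -c "
from h import *
pressed()"
```

```text
22.5833 [ 0.55   -0.0858  0.0076] [-7.2  1.3 20.1] 0.4718327004636441 59.99322049625334
cap top 66.88722053755123 [ 38  33  44  31  49  32  37  46  43  65  94  32  30  61  90 134 637 676
  88   0   0   0   0   0   0   0   0   0   0   0]
brim/plate [(23, 35.1), (24, 35.1), (25, 34.4), (26, 32.2), (27, 31.2), (28, 31.3), (29, 31.2), (30, 31.0), (31, 31.2), (32, 31.0), (33, 31.0)]
pointer 62 87.0509112502351
blade 103 86.92406270715628
```

The cap is bottomed: its height doesn't change under 20 N. The pointer is 0.1 mm from the blade. I'll hand in.

```bash
python3 -c "
from bench import ctrl
print(ctrl.close_job())"
```

```text
the job is handed in; nothing more can be done
None
```

I handed in the job with the stop's pointer about 0.1 mm from the clip blade and the cap past the catches, held down against the plate at about 20 N; I haven't seen the judge's verdict.

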